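# Roll the map tube to the line

## Task

The green map tube is next to be catalogued: roll it along the grey felt runner, without picking it up, until it lies on the white line, squarely along it and centred over it, and leave it there at rest. Leave the red tube where it lies.

Things in the scene. Friction and masses are not known exactly. Their poses are not given: they have to be found in the camera images.
- green_tube: Green map tube with brass end caps: closed rigid lacquered cylinder, 64 mm diameter, 150 mm long, about 0.3 kg, lying on its side on the felt. Origin on its axis, half-way along, 35 mm above the desk. x runs along the tube; y and z turn as it rolls. Slippery to fingers (friction about 0.2): a slow level push on its back, from axis height to 15 mm above it, rolls it straight ahead.
- red_tube: The other map tube: same size, weight, origin and axes, but red with black end caps, lying on the same runner on the other side of the white line, 110 mm or more from it. Either tube may be on the left.
- line: White line of tape across the felt runner, 236 mm long, 12 mm wide, flat, fixed. Origin at its middle, on the felt's top, 3 mm above the desk. x runs along the line, y along the runner, the way the tubes roll. At the start the tubes are parallel to it within about 4 degrees, their centres 110 to 240 mm from it.
- runner: Grey felt runner, 600 mm long (its y), 240 mm wide (its x), 3 mm thick, fixed. Origin at the middle of its underside, on the desk. Its drag stops a rolling tube: left by a hand moving at 30 mm/s it rolls on 1 or 2 mm, at 100 mm/s about 12 mm.
Things that resemble listed ones, but are neither listed nor needed, are in the scene too. What is shaped like the green_tube but purple is not meant.

How it is judged:
By the outcome, as a careful person would: the job done as asked, in the order asked, and still so for the second after the job is handed in, with the robot touching nothing.
It also fails if it takes over 42 s, if anything falls off the work surface, if the arm or the gripper's body presses on something with over 40 N, if the wrist force passes 120 N, or if a joint passes its speed limit or range.

## Robot

A 6-joint arm with a two-finger parallel gripper is mounted at the origin on the work surface. World frame = base frame: x ahead of the robot, y to its left, z up, the work surface at z = 0. Lengths are in mm, angles in rad, forces in N, time in s.
With the tool pointing down it reaches from about 275 to 825 mm from the base axis. Payload 5.2 kg.
Tool frame: the origin (TCP) lies at the very end of the fingers, on their centre line; the grasp point (between the pads) lies 19 mm behind it; z points along the fingers, y is the line along which they close (so a half turn about z gives the same grasp; the last joint's range is limited). The gripper opens to 93 mm and grips with 3 to 60 N. Pads are 15 mm wide; open, the fingers measure 128 mm over their backs; the gripper's body (75 mm by 188 mm) begins 65 mm behind the grasp point.
Start: joints at [1.056, 0.259, 1.535, -0, 1.348, -0.203], TCP at [168.703, 523.492, 218.653] pointing down, gripper open.
Joint ranges: [-3.14, 3.14], [-0.91, 2.08], [0.19, 2.58], [-1.22, 4.36], [0.22, 2.71], [-3.12, 3.12]. Speed limits (rad/s): [2.57, 2.57, 3.14, 3.14, 3.14, 3.14].

## Interface

Orientations are given as a 3x3 rotation matrix whose columns are the frame's x, y, z axes.
In Python, from workcell import arm gives the robot as it stands. The module is installed in compiled form; this text tells all that it offers.
- The arm moves only by the shell command python3 -m crank 'ROWS' [FORCE]. ROWS is JSON, a list that holds one entry, the list of rows, each a list of 7 numbers: the finger opening in mm, from 0 to 93, then the shift along the tool's x, y, z in mm, then the turn, a rotation vector about the tool's x, y, z in rad. In form: [[[claw, x, y, z, wx, wy, wz], ...]]. A call has 1 to 20 rows; each row is the pose to reach, as a shift and turn from the pose commanded when the call began, along the tool's axes at that moment; what a row does not reach only later rows make up. A row lasts 1/8 s, in which the tool goes at most 62.5 mm and 10.7 degrees, less where a joint would pass 70% of its speed; a pose out of reach is approached as far as the arm can. A call with a gripper value outside its range is refused whole. The fingers move at their own pace and stop on an object; FORCE is the grip in N (left out, the last holds). Time passes only in rows, so rows that repeat a pose let the fingers close. It gives the time, the measured TCP pose, the force, the opening and the grip force at its end, in the units of the state.
- arm.state(): the state, without advancing time (a new reading comes with each control period).
- arm.snapshot(name): name is "scene" or "top"; returns a dict with "color" (400x640x3 uint8, red, green, blue), "range_z" (400x640 float32, mm along the optical axis (not along the pixel's ray), 0 where there is no reading), "fx", "fy", "cx", "cy" (pixels), "rvec" (rotation vector, rad) and "tvec" (3), from world to camera coordinates, as OpenCV has them. Camera axes: x right, y down, z forward; pixel columns grow to the right and rows downward; lengths in mm; the calibration is good to about 2 mm. A picture is of the moment at which its call begins.
- arm.close_job(): hands the job in; it is judged then, once.
The state is a dict: "time_s": time; "q": joint angles; "joint_vel": joint speeds; "tau": joint torques, N m; "ee_pos": TCP position; "orientation": TCP orientation; "force": force on the tool from outside, world axes, zero at the start; "wrist_torque": the same for the moment, N m; "opening": finger opening in mm; "grasp_force": force on a finger pad.
Only numpy, scipy, OpenCV 4.12 (cv2) and the standard library are available. Lean on these libraries where they do the work, as an engineer would, in place of code of your own. Each camera call takes 0.05 s, during which the arm holds its last target. There are 200 camera calls.

## Working session

There is one attempt and no reset: what is moved stays moved. The work goes in short steps, Python scripts to look and compute and a shell command to move; the robot and the scene stay as the last step left them, time stands still between calls to the robot, and variables do not carry over. Pictures are saved under pics/ and viewed, at most 10 in all, crops included, and the job is handed in when it is done.

```bash
mkdir -p pics; cat > h.py <<'E'
import numpy as np, cv2
from workcell import arm
def snap(n):
    s=arm.snapshot(n); R=cv2.Rodrigues(np.array(s["rvec"],float))[0]; t=np.array(s["tvec"],float).ravel()
    v,u=np.mgrid[:400,:640]; z=s["range_z"]
    c=np.stack([(u-s["cx"])/s["fx"]*z,(v-s["cy"])/s["fy"]*z,z],-1)
    return s,(c-t)@R
E
python3 - <<'E'
from h import *
for n in("top","scene"):
    s,P=snap(n); cv2.imwrite(f"pics/{n}0.png",s["color"][...,::-1]); np.savez(n+"0.npz",c=s["color"],P=P,z=s["range_z"])
st=arm.state(); print(st["time_s"],st["ee_pos"],st["orientation"],st["force"])
E
```

```text
0.1 [168.47169833 523.06900667 217.92143652] [[-9.51792009e-01  3.06743161e-01 -7.77300456e-04]
 [ 3.06743986e-01  9.51791045e-01 -1.39060446e-03]
 [ 3.13269204e-04 -1.56199846e-03 -9.99998731e-01]] [ 0.66120356 -0.17048055  0.71475802]
```

View pics/top0.png

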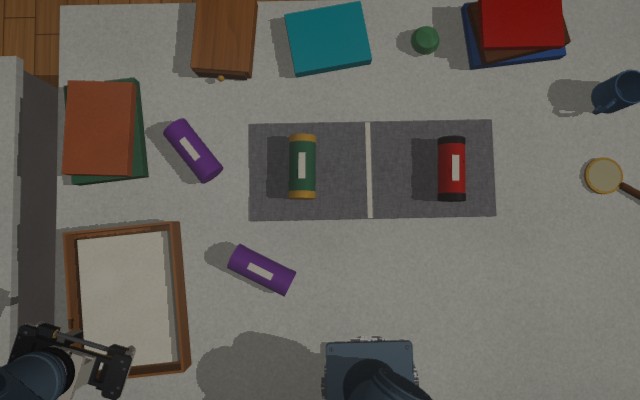

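View pics/scene0.png

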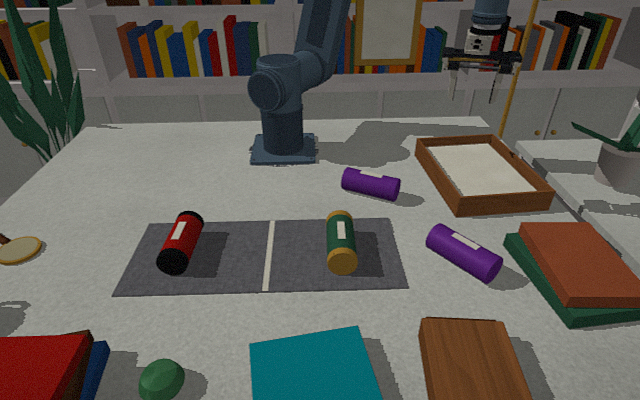

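The top view shows these candidates: the green tube with brass caps at (302,166), two purple tubes at (193,150) and (262,270), the red tube at (452,168), and a green dome at (425,40). The white line is at (369,170). I choose the one at (302,166), and will check it in a close crop while measuring.

```bash
cat >> h.py <<'E'
def fit(s,P,u0,u1,v0,v1,zt=(25,90)):
    m=np.zeros((400,640),bool); m[v0:v1,u0:u1]=1
    m&=(P[...,2]>zt[0])&(P[...,2]<zt[1])&(s["range_z"]>0)
    Q=P[m]; r=cv2.minAreaRect(Q[:,:2].astype(np.float32)); b=cv2.boxPoints(r)
    e=[b[1]-b[0],b[2]-b[1]]; d=max(e,key=np.linalg.norm); d=d*np.sign(d[0])
    return np.array(r[0]),r[1],np.degrees(np.arctan2(d[1],d[0])),np.percentile(Q[:,2],98)
def line(s,P,u0=350,u1=390,v0=110,v1=230):
    c=s["color"].astype(int); m=np.zeros((400,640),bool); m[v0:v1,u0:u1]=1
    g=cv2.inRange(s["color"],(130,130,120),(255,255,255))>0
    rows=np.arange(124,215); m2=m&g&(P[...,2]<12)&(s["range_z"]>0); m2[:126]=0; m2[214:]=0
    Q=P[m2][:,:2].astype(np.float32); vx,vy,x,y=cv2.fitLine(Q,cv2.DIST_HUBER,0,.01,.01).ravel()
    k=np.sign(vx); return len(Q),(x,y),np.degrees(np.arctan2(k*vy,k*vx)),Q.min(0),Q.max(0)
E
python3 - <<'E'
from h import *
s,P=snap("top")
print("green",fit(s,P,270,335,120,215)); print("red",fit(s,P,425,480,120,215)); print("line",line(s,P))
for p in [(360,170),(369,170),(369,125),(369,215),(250,127),(490,122),(494,213),(252,218),(302,166)]: print(p,P[p[1],p[0]].round(1),s["color"][p[1],p[0]])
cv2.imwrite("pics/crop1.png",cv2.resize(s["color"][110:230,240:500,::-1],None,fx=3,fy=3))
s,P=snap("scene"); print("green scene",fit(s,P,310,370,195,290))
E
```

```text
green (array([520.52362061, 148.35267639]), (63.85873031616211, 150.00814819335938), np.float32(-1.264325), np.float64(69.2355731808025))
red (array([ 507.63140869, -204.99554443]), (62.70355224609375, 149.9800567626953), np.float32(-2.0735972), np.float64(69.07938902441028))
line (354, (np.float32(514.52313), np.float32(-13.857855)), np.float32(-0.2154524), array([408.26068 , -19.083763], dtype=float32), array([622.55396 ,  -8.069477], dtype=float32))
(360, 170) [514.1   6.5   2.2] [79 79 79]
(369, 170) [512.9 -14.9   7.3] [142 139 127]
(369, 125) [ 6.257e+02 -1.920e+01  1.000e-01] [140 137 126]
(369, 215) [403.5 -12.3   0.9] [143 139 128]
(250, 127) [625.6 273.7   5.8] [79 77 78]
(490, 122) [ 626.4 -318.3    2.4] [77 75 76]
(494, 213) [ 401.6 -316.9    2.2] [76 74 75]
(252, 218) [402.6 272.1   1.7] [78 76 77]
(302, 166) [518.  146.3  66.1] [142 138 127]
green scene (array([520.67407227, 146.05502319]), (62.86848068237305, 152.67196655273438), np.float32(-1.1808835), np.float64(68.6276860261906))
```

View pics/crop1.png

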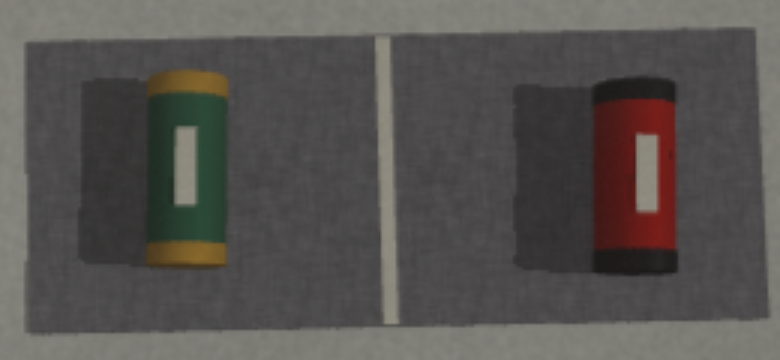

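The crop confirms the green tube with brass caps at left, with the line in the middle and red at right. Next I get the line precisely by ray-plane intersection.

```bash
cat >> h.py <<'E'
def ray(s,u,v,z=3.):
    R=cv2.Rodrigues(np.array(s["rvec"],float))[0]; t=np.array(s["tvec"],float).ravel(); C=-R.T@t
    d=np.stack([(u-s["cx"])/s["fx"],(v-s["cy"])/s["fy"],np.ones_like(u)],-1)@R
    return (C+d*((z-C[2])/d[:,2])[:,None])[:,:2],C
E
python3 - <<'E'
from h import *
g=np.mean([arm.snapshot("top")["color"].astype(float).mean(2) for _ in range(2)],0); s=arm.snapshot("top")
v=np.arange(126,214).astype(float); w=np.clip(g[126:214,355:386]-95,0,None); u=(w*np.arange(355,386)).sum(1)/w.sum(1)
Q,C=ray(s,u,v); p=np.polyfit(Q[:,0],Q[:,1],1); print("cam",C,"slope deg",np.degrees(np.arctan(p[0])),"y at 514",np.polyval(p,514),"resid",np.std(Q[:,1]-np.polyval(p,Q[:,0])))
# runner edges (grey<95 vs light)
for name,cols in (("mid",range(330,430,3)),):
    T=[];B=[]
    for c in cols:
        if 360<c<378: continue
        k=g[:,c]; 
        def cross(a,b):
            for r in range(a,b):
                if (k[r]-105)*(k[r+1]-105)<0: return r+(105-k[r])/(k[r+1]-k[r])
        a=cross(105,140); b=cross(205,235)
        if a: T.append((c,a))
        if b: B.append((c,b))
    for E in(T,B):
        E=np.array(E,float); q,_=ray(s,E[:,0],E[:,1]); f=np.polyfit(q[:,1],q[:,0],1); print("edge x at y=-14:",np.polyval(f,-14),"deg",np.degrees(np.arctan(f[0])))
E
```

```text
cam [ 375.15000549  115.21825516 1078.57058257] slope deg -0.08611102182325713 y at 514 -14.123819546980025 resid 0.1693152369535462
edge x at y=-14: 635.1117783081022 deg 0.1134912835136109
edge x at y=-14: 394.243096753547 deg 0.024267888088151317
```

```bash
python3 -m crank '[[[93,-36,-15,0,0,0,0.108],[93,-72,-30,0,0,0,0.216],[93,-107,-45,0,0,0,0.323],[93,-143,-60,0,0,0,0.431],[93,-179,-74,0,0,0,0.539],[93,-215,-89,0,0,0,0.647],[93,-251,-104,0,0,0,0.754],[93,-286,-119,15,0,0,0.862],[93,-322,-134,30,0,0,0.97],[93,-358,-149,45,0,0,1.078],[93,-394,-164,60,0,0,1.185],[93,-429,-178,78,0,0,1.293],[93,-429,-178,78,0,0,1.293],[93,-429,-178,78,0,0,1.293]]]'; python3 -c "
from h import *
s=arm.state();print(s['time_s'],s['ee_pos'],s['orientation'].round(3) if hasattr(s['orientation'],'round') else s['orientation'],s['q'])"
```

```text
time_s: 2.1
ee_pos: [522.0, 222.7, 140.7]
orientation: [[0.033, 0.999, -0.001], [0.999, -0.033, 0.0], [0.0, -0.001, -1.0]]
force: [0.5, 0.5, -0.2]
opening: 93.4
grasp_force: 0.0
2.1 [522.00818914 222.66525249 140.67778763] [[ 0.033  0.999 -0.001]
 [ 0.999 -0.033  0.   ]
 [ 0.    -0.001 -1.   ]] [2.06409155e-01 3.52784189e-01 1.60277048e+00 4.55607412e-04
 1.18670958e+00 2.39634120e-01]
```

```bash
python3 -m crank '[[[93,0,0,25,0,0,0],[93,0,0,50,0,0,0],[93,0,0,75,0,0,0],[93,0,0,92,0,0,0],[93,0,0,98,0,0,0],[93,-8,0,98,0,0,0],[93,-16,0,98,0,0,0],[93,-24,0,98,0,0,0],[93,-28,0,98,0,0,0],[93,-32,0,98,0,0,0],[93,-36,0,98,0,0,0],[93,-40,0,98,0,0,0],[93,-44,0,98,0,0,0],[93,-48,0,98,0,0,0],[93,-52,0,98,0,0,0],[93,-56,0,98,0,0,0],[93,-59,0,98,0,0,0],[93,-61,0,98,0,0,0],[93,-62,0,98,0,0,0],[93,-62,0,98,0,0,0]]]'; python3 - <<'E'
from h import *
s,P=snap("top"); cv2.imwrite("pics/t2.png",cv2.resize(s["color"][90:240,230:510,::-1],None,fx=2.8,fy=2.8))
s,P=snap("scene"); np.set_printoptions(suppress=True)
c=s["color"].astype(int); m=(c[...,1]>c[...,0]+15)&(c[...,1]>c[...,2]+5); m[:195]=0; m[300:]=0; m[:,:230]=0; m[:,380:]=0
cv2.imwrite("pics/s2.png",s["color"][100:320,150:450,::-1]); print(m.sum(),np.argwhere(m).mean(0))
E
```

```text
time_s: 4.6
ee_pos: [520.3, 160.5, 42.7]
orientation: [[0.034, 0.999, 0.0], [0.999, -0.034, 0.0], [0.0, 0.0, -1.0]]
force: [0.4, 0.7, 0.9]
opening: 92.7
grasp_force: 0.0
617 [234.43273906 327.0923825 ]
```

View pics/t2.png

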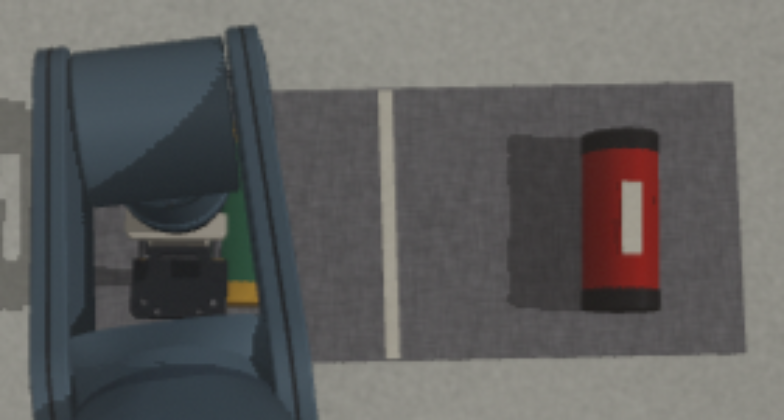

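```bash
cat >> h.py <<'E'
from scipy.optimize import least_squares
def cyl(s,P,y0,x0=520):
    hsv=cv2.cvtColor(s["color"],cv2.COLOR_RGB2HSV).astype(int)
    m=(s["range_z"]>0)&(abs(P[...,0]-x0)<90)&(abs(P[...,1]-y0)<45)&(P[...,2]>15)&(P[...,2]<75)
    m&=(hsv[...,0]>8)&(hsv[...,0]<95)&(hsv[...,1]>90)
    Q=P[m]; xl=np.percentile(Q[:,0],[1,99]); B=Q[(Q[:,0]>xl[0]+6)&(Q[:,0]<xl[1]-8)]
    f=lambda p:np.hypot((B[:,1]-p[0]-p[1]*(B[:,0]-x0))*np.cos(p[1]),B[:,2]-p[2])-32
    r=least_squares(f,[y0,0,35],loss="soft_l1"); p=r.x
    return dict(n=len(B),y_mid=round(p[0]+p[1]*(xl.mean()-x0),2),yaw=round(-np.degrees(np.arctan(-p[1])),2),z=round(p[2],1),xl=xl.round(1),xmid=xl.mean().round(1))
E
python3 - <<'E'
from h import *
for n in("top","scene"):
    d=np.load(n+"0.npz"); print(n,"start",cyl({"color":d["c"],"range_z":d["z"]},d["P"],147))
s,P=snap("scene"); print("now",cyl(s,P,121)); print(arm.state()["force"])
E
```

```text
top start {'n': 718, 'y_mid': np.float64(148.23), 'yaw': np.float64(-1.66), 'z': np.float64(34.5), 'xl': array([445.6, 594.7]), 'xmid': np.float64(520.2)}
scene start {'n': 855, 'y_mid': np.float64(146.08), 'yaw': np.float64(-1.65), 'z': np.float64(35.0), 'xl': array([448.1, 596.2]), 'xmid': np.float64(522.1)}
now {'n': 752, 'y_mid': np.float64(117.61), 'yaw': np.float64(-1.77), 'z': np.float64(35.0), 'xl': array([448.1, 595.6]), 'xmid': np.float64(521.8)}
[-0.1010435   0.53983591 -0.10657352]
```

View pics/s2.png

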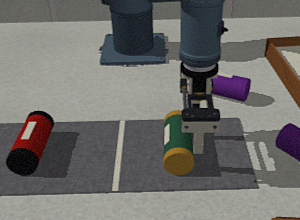

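```bash
python3 -m crank '[[[93,-3,0,0,0,0,0],[93,-7,0,0,0,0,0],[93,-12,0,0,0,0,0],[93,-18,0,0,0,0,0],[93,-24,0,0,0,0,0],[93,-30,0,0,0,0,0],[93,-36,0,0,0,0,0],[93,-42,0,0,0,0,0],[93,-48,0,0,0,0,0],[93,-54,0,0,0,0,0],[93,-60,0,0,0,0,0],[93,-66,0,0,0,0,0],[93,-72,0,0,0,0,0],[93,-78,0,0,0,0,0],[93,-83,0,0,0,0,0],[93,-87,0,0,0,0,0],[93,-90,0,0,0,0,0],[93,-92,0,0,0,0,0],[93,-93,0,0,0,0,0],[93,-93,0,0,0,0,0]]]'; python3 - <<'E'
from h import *
s,P=snap("scene"); print("now",cyl(s,P,25,517)); print(arm.state()["force"])
g=s["color"].astype(float).mean(2); v=np.arange(225,288).astype(float)
w=np.clip(g[225:288,250:290]-100,0,None); u=(w*np.arange(250,290)).sum(1)/np.maximum(w.sum(1),1)
k=w.sum(1)>20; Q,_=ray(s,u[k],v[k]); p=np.polyfit(Q[:,0],Q[:,1],1); print("line y@514",np.polyval(p,514),"deg",np.degrees(p[0]),"sd",np.std(Q[:,1]-np.polyval(p,Q[:,0])),k.sum(),Q[[0,-1]])
E
```

```text
time_s: 7.25
ee_pos: [517.1, 67.6, 42.6]
orientation: [[0.034, 0.999, -0.0], [0.999, -0.034, 0.0], [0.0, -0.0, -1.0]]
force: [0.0, -0.1, 0.5]
opening: 92.8
grasp_force: 0.0
now {'n': 632, 'y_mid': np.float64(24.04), 'yaw': np.float64(-1.79), 'z': np.float64(35.2), 'xl': array([452.3, 592.7]), 'xmid': np.float64(522.5)}
[-0.50944074  0.0673503  -0.25504891]
line y@514 -15.865632191546858 deg 0.22246905865235855 sd 0.9873104799155804 63 [[412.45313791 -15.58807349]
 [620.39658671 -15.1263096 ]]
```

```bash
python3 -m crank '[[[93,-2,0,0,0,0,0],[93,-4,0,0,0,0,-0.003],[93,-7,0,0,0,0,-0.008],[93,-10,0,0,0,0,-0.014],[93,-13,0,0,0,0,-0.02],[93,-16,0,0,0,0,-0.026],[93,-19,0,0,0,0,-0.03],[93,-22,0,0,0,0,-0.033],[93,-25,0,0,0,0,-0.033],[93,-28,0,0,0,0,-0.033],[93,-30,0,0,0,0,-0.033],[93,-32,0,0,0,0,-0.033],[93,-33,0,0,0,0,-0.033],[93,-33,0,0,0,0,-0.033]]]'; python3 - <<'E'
from h import *
for i in range(2):
    s,P=snap("scene"); print("now",cyl(s,P,-8,517))
cv2.imwrite("pics/s4.png",cv2.resize(s["color"][150:320,180:400,::-1],None,fx=3,fy=3))
E
```

```text
time_s: 9.05
ee_pos: [516.0, 34.5, 42.6]
orientation: [[0.001, 1.0, -0.0], [1.0, -0.001, -0.0], [-0.0, -0.0, -1.0]]
force: [-1.0, 0.8, 0.2]
opening: 92.9
grasp_force: 0.0
now {'n': 618, 'y_mid': np.float64(-10.88), 'yaw': np.float64(-1.78), 'z': np.float64(35.2), 'xl': array([451.7, 591.6]), 'xmid': np.float64(521.6)}
now {'n': 611, 'y_mid': np.float64(-10.78), 'yaw': np.float64(-1.73), 'z': np.float64(35.2), 'xl': array([451.1, 591.5]), 'xmid': np.float64(521.3)}
```

View pics/s4.png

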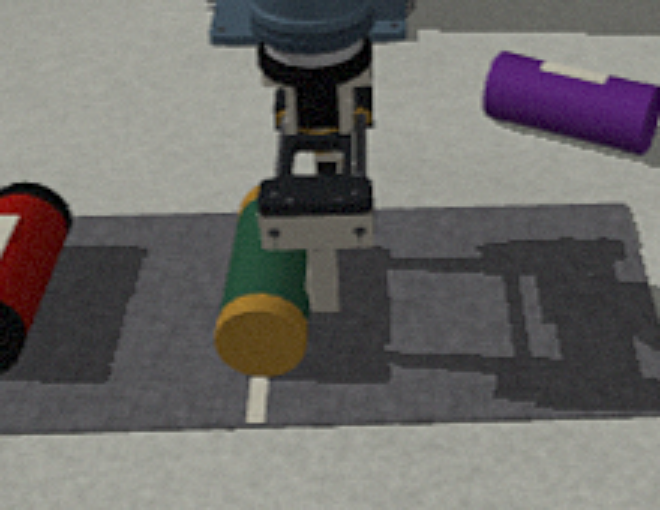

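The tube is 5 mm short of the line and still yawed -1.7° (brass cap front at (262,335) in the crop), because one finger only rolls it without turning it. I'll straddle it with the open fingers set diagonally, then turn them as a couple over the line, without gripping.

```bash
python3 -m crank '[[[93,5,0,0,0,0,0],[93,5,0,-25,0,0,0],[93,5,0,-50,0,0,0],[93,0,0,-75,0,0,0.16],[93,-8,0,-75,0,0,0.32],[93,-16,0,-75,0,0,0.48],[93,-24,0,-75,0,0,0.64],[93,-32,0,-75,0,0,0.8],[93,-40,0,-75,0,0,0.96],[93,-46,0,-75,0,0,1.12],[93,-49.5,0,-75,0,0,1.25],[93,-49.5,0,-75,0,0,1.31],[93,-49.5,0,-75,0,0,1.31]]]'; python3 - <<'E'
from h import *
for i in range(2):
    s,P=snap("scene"); print("now",cyl(s,P,-8,517))
print(arm.state()["q"])
cv2.imwrite("pics/s5.png",cv2.resize(s["color"][150:320,180:400,::-1],None,fx=3,fy=3))
E
```

```text
time_s: 10.78
ee_pos: [515.9, -14.6, 117.6]
orientation: [[0.966, 0.258, -0.0], [0.258, -0.966, 0.0], [-0.0, -0.0, -1.0]]
force: [1.0, 0.1, 0.6]
opening: 93.2
grasp_force: 0.0
now {'n': 972, 'y_mid': np.float64(-10.72), 'yaw': np.float64(-1.73), 'z': np.float64(35.3), 'xl': array([444.2, 591.2]), 'xmid': np.float64(517.7)}
now {'n': 972, 'y_mid': np.float64(-10.83), 'yaw': np.float64(-1.72), 'z': np.float64(35.3), 'xl': array([444.4, 591.3]), 'xmid': np.float64(517.9)}
[-2.44763610e-01  2.91273423e-01  1.75675376e+00  5.79040212e-05
  1.09365610e+00  1.06464163e+00]
```

View pics/s5.png

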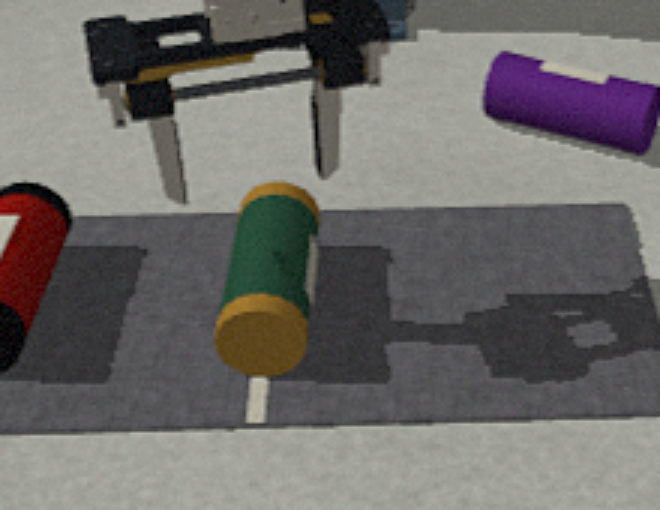

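```bash
python3 -m crank '[[[93,0,0,25,0,0,0],[93,0,0,50,0,0,0],[93,0,0,72,0,0,0],[93,0,0,86,0,0,0],[93,0,0,90,0,0,0],[93,0,0,90,0,0,-0.03],[93,0,0,90,0,0,-0.08],[93,0,0,90,0,0,-0.13],[93,0,0,90,0,0,-0.18],[93,0,0,90,0,0,-0.22],[93,0,0,90,0,0,-0.25],[93,0,0,90,0,0,-0.28],[93,0,0,90,0,0,-0.3],[93,0,0,90,0,0,-0.32],[93,0,0,90,0,0,-0.335],[93,0,0,90,0,0,-0.35],[93,0,0,90,0,0,-0.36],[93,0,0,90,0,0,-0.37],[93,0,0,90,0,0,-0.37]]]'; python3 - <<'E'
from h import *
for i in range(2):
    s,P=snap("scene"); print("now",cyl(s,P,-12,517))
print(arm.state()["wrist_torque"])
E
```

```text
time_s: 13.25
ee_pos: [516.0, -14.9, 27.7]
orientation: [[0.808, 0.589, -0.0], [0.589, -0.808, 0.0], [-0.0, -0.0, -1.0]]
force: [0.1, -1.1, 0.0]
opening: 92.8
grasp_force: 0.0
now {'n': 869, 'y_mid': np.float64(-16.97), 'yaw': np.float64(-1.8), 'z': np.float64(35.2), 'xl': array([444.3, 591.2]), 'xmid': np.float64(517.8)}
now {'n': 878, 'y_mid': np.float64(-16.76), 'yaw': np.float64(-2.02), 'z': np.float64(35.3), 'xl': array([444.6, 591.3]), 'xmid': np.float64(517.9)}
[-0.06356217  0.10141262 -0.03478812]
```

```bash
python3 -m crank '[[[93,0,0,0,0,0,-0.01],[93,0,0,0,0,0,-0.02],[93,0,0,0,0,0,-0.03],[93,0,0,0,0,0,-0.04],[93,0,0,0,0,0,-0.05],[93,0,0,0,0,0,-0.05]]]'; python3 - <<'E'
from h import *
for i in range(3):
    s,P=snap("scene"); print("now",cyl(s,P,-15,517))
print(arm.state()["wrist_torque"])
E
```

```text
time_s: 14.1
ee_pos: [516.0, -14.9, 27.7]
orientation: [[0.778, 0.629, -0.0], [0.629, -0.778, -0.0], [-0.0, 0.0, -1.0]]
force: [0.6, -0.7, -0.2]
opening: 93.1
grasp_force: 0.3
now {'n': 873, 'y_mid': np.float64(-16.58), 'yaw': np.float64(0.5), 'z': np.float64(35.2), 'xl': array([443.8, 591.1]), 'xmid': np.float64(517.5)}
now {'n': 861, 'y_mid': np.float64(-16.59), 'yaw': np.float64(0.44), 'z': np.float64(35.3), 'xl': array([444.6, 590.9]), 'xmid': np.float64(517.7)}
now {'n': 859, 'y_mid': np.float64(-16.7), 'yaw': np.float64(0.73), 'z': np.float64(35.2), 'xl': array([444. , 591.1]), 'xmid': np.float64(517.5)}
[-0.08744066  0.13069154  0.00420926]
```

```bash
python3 -m crank '[[[93,0,0,0,0,0,0.03],[93,0,0,0,0,0,0.1],[93,0,0,0,0,0,0.2],[93,0,0,0,0,0,0.3],[93,0,0,-20,0,0,0.35],[93,0,0,-50,0,0,0.35],[93,0,0,-85,0,0,0.35],[93,0,0,-120,0,0,0.35],[93,15,-37,-130,0,0,0.35],[93,30,-75,-130,0,0,0.35],[93,46,-112,-130,0,0,0.35],[93,61,-150,-130,0,0,0.35],[93,76,-187,-130,0,0,0.35],[93,91,-225,-130,0,0,0.35],[93,107,-262,-130,0,0,0.35],[93,122,-300,-130,0,0,0.35],[93,130,-320,-130,0,0,0.35],[93,130,-320,-130,0,0,0.35]]]'; python3 - <<'E'
from h import *
for i in range(2):
  for n in("top","scene"):
    s,P=snap(n); print(n,cyl(s,P,-15,517))
    if n=="top": print(fit(s,P,320,420,120,215),fit(s,P,425,480,120,215)); t=s["color"]; S=s
g=t.astype(float).mean(2)
R=[r for r in list(range(125,130))+list(range(207,216))]; w=np.clip(g[R,355:386]-95,0,None) if 0 else np.clip(g[np.array(R)][:,355:386]-95,0,None)
u=(w*np.arange(355,386)).sum(1)/w.sum(1); Q,_=ray(S,u,np.array(R,float)); print(Q.round(1).tolist())
cv2.imwrite("pics/t6.png",cv2.resize(t[90:240,230:510,::-1],None,fx=2.8,fy=2.8)); print(arm.state()["time_s"])
E
```

```text
time_s: 16.5
ee_pos: [415.2, 316.8, 157.5]
orientation: [[0.946, 0.326, -0.0], [0.326, -0.946, -0.0], [-0.0, -0.0, -1.0]]
force: [1.0, 0.0, 0.4]
opening: 93.2
grasp_force: 0.0
top {'n': 922, 'y_mid': np.float64(-14.83), 'yaw': np.float64(0.69), 'z': np.float64(34.4), 'xl': array([440.8, 588.9]), 'xmid': np.float64(514.9)}
(array([515.81085205, -13.98132324]), (150.4402313232422, 63.60258483886719), np.float32(1.2263978), np.float64(68.79024403475032)) (array([ 507.64300537, -204.61514282]), (62.43132781982422, 150.06918334960938), np.float32(-1.7544515), np.float64(68.8683730163605))
scene {'n': 939, 'y_mid': np.float64(-16.81), 'yaw': np.float64(0.71), 'z': np.float64(35.3), 'xl': array([442.4, 591.1]), 'xmid': np.float64(516.8)}
top {'n': 907, 'y_mid': np.float64(-14.89), 'yaw': np.float64(0.76), 'z': np.float64(34.2), 'xl': array([440.8, 588.9]), 'xmid': np.float64(514.8)}
(array([515.34405518, -14.02204514]), (149.5798797607422, 63.36227035522461), np.float32(1.3011698), np.float64(68.43591348307363)) (array([ 507.73919678, -205.20170593]), (62.5291748046875, 150.02047729492188), np.float32(-2.3267846), np.float64(68.95811395121824))
scene {'n': 933, 'y_mid': np.float64(-16.87), 'yaw': np.float64(0.69), 'z': np.float64(35.3), 'xl': array([443.2, 591. ]), 'xmid': np.float64(517.1)}
[[625.2, -14.2], [622.7, -14.2], [620.2, -14.4], [617.7, -14.3], [615.2, -14.3], [422.9, -14.1], [420.5, -14.1], [418.0, -14.1], [415.6, -14.0], [413.2, -14.0], [410.7, -13.9], [408.3, -13.8], [405.9, -14.0], [403.4, -14.1]]
16.7
```

View pics/t6.png

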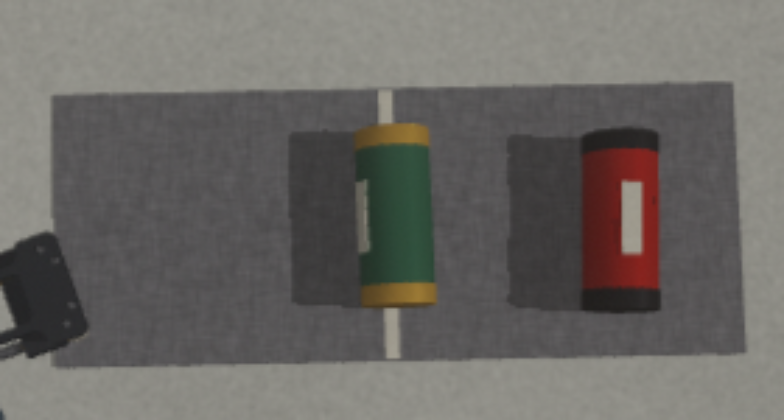

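The picture shows the green tube lying on the white line (line ends at (385,105) and (392,330) in the crop). It is within 1 mm of centre and 1° of square, and red at (620,220) has not moved. I'm handing in.

```bash
python3 -c "
from workcell import arm
print(arm.close_job())"
```

```text
the job is handed in; nothing more can be done
None
```

The green tube was rolled onto the white line and lies at rest there, within about 1 mm of centre and 1° of square; the red tube wasn't touched, and I handed the job in at about 17 s with the arm clear (no verdict was returned).

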